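Drone kit over the rocker chute

ROBOT

A 6-joint arm with a two-finger parallel gripper is mounted at the origin on the work surface. World frame = base frame: x ahead of the robot, y to its left, z up, the work surface at z = 0. Lengths are in m, angles in degrees, forces in N, time in s.
With the tool pointing down it reaches from about 0.35 to 0.925 m from the base axis. Payload 6.4 kg.
Tool frame: the origin (TCP) lies between the finger pads; the fingertips stand 19 mm ahead of it and the grasp point (between the pads) is the TCP; z points along the fingers, y is the direction in which the jaws open and shut (so a half turn about z gives the same grasp; the last joint's range is limited). The gripper opens to 94 mm and grips with 3 to 60 N. Pads are 16 mm wide; open, the fingers measure 119 mm over their backs; the gripper's body (75 mm by 177 mm) begins 78 mm behind the grasp point.
Start: joints at [-85.205, 14.043, 89.255, -0, 76.702, -9.975], TCP at [0.166, -0.629, 0.224] pointing down, gripper open.
Joint ranges: [-179.41, 179.41], [-58.25, 129.5], [7.25, 145.43], [-54.29, 234.29], [11.92, 165.04], [-157.13, 157.13]. Speed limits (degrees/s): [147.25, 147.25, 180, 180, 180, 180].

INTERFACE

Orientations are given as a 3x3 rotation matrix whose columns are the frame's x, y, z axes.
In Python, from cell import arm, imaging, ticket gives the robot as it stands. The module is installed in compiled form; this text tells all that it offers.
- The arm moves only by the shell command python3 -m crank 'ROWS' [FORCE]. ROWS is JSON, a list of rows, each a list of 7 numbers: the shift along the tool's x, y, z in m, then the turn, a rotation vector about the tool's x, y, z in rad, then the closure, from 0 (fully open) to 1 (shut). A call has 1 to 12 rows; each row shifts and turns the commanded pose from where the row before left it, along the tool's axes as they then stand; what a row does not reach is not made up. A row lasts 1/10 s, in which the tool goes at most 50 mm and 8.59 degrees, less where a joint would pass 70% of its speed; a pose out of reach is approached as far as the arm can. A call with a gripper value outside its range is refused whole. The fingers move at their own pace and stop on an object; FORCE is the grip in N (left out, the last holds). Time passes only in rows, so rows that do not move let the fingers close. It gives the time, the measured TCP pose, the force and the opening at its end, in the units of the state.
- arm.sense(): the state, without advancing time (a new reading comes with each control period).
- imaging.snapshot(name): name is "scene" or "top"; returns a dict with "image" (400x640x3 uint8, red, green, blue), "fx", "fy", "cx", "cy" (pixels), "R" (3x3) and "t" (3): a world point X has camera coordinates R X + t. Camera axes: x right, y down, z forward; pixel columns grow to the right and rows downward; lengths in m; the calibration is good to about 2 mm. A picture is of the moment at which its call begins. There is no depth.
- ticket.finish_job(): hands the job in, once; it reports no verdict.
The state is a dict: "time": time; "joint_pos": joint angles; "qvel": joint speeds; "tau": joint torques, N m; "tcp_pos": TCP position; "eef_rot": TCP orientation; "ft_force": force on the tool from outside, world axes, zero at the start; "wrist_torque": the same for the moment, N m; "finger_gap": finger opening in m.
Only numpy, scipy, OpenCV 4.12 (cv2) and the standard library are available. Lean on these libraries where they do the work, as an engineer would, in place of code of your own. Each camera call takes 0.05 s, during which the arm holds its last target. There are 200 camera calls.

TASK

Make up a drone kit: put the empty kit box down in its nest, part-way under the end of the rocker, with its grip lug at the end away from the rocker. Then pull the bottom frame plate straight out of the front of the magazine and set it on the runners of the rocker tray so that its own weight, and not your hand, tips the tray and sends it into the box; when the tray has swung back, send the heat sink into the box the same way. Leave the box in its nest, the other plates in the magazine, and everything else on the bench where it is.

Things in the scene. Friction and masses are not known exactly. Their poses are not given: they have to be found in the camera images.
- station: Kitting station fixed to the bench: aluminium pedestal carrying the rocker tray, and beside it the nest. Origin on the bench right under the rocker's pivot; y points along the tray from the pivot to the nest, x across it, z up. Tray: plywood deck 90 mm wide (x), 220 mm long (y, 110 mm each side of the pivot), deck top 162 mm above the bench when level. Nothing stands up beside the tray.
- nest (a point): Centre of the nest, on the bench, 165 mm along the station's y from the pivot; axes as the station's. Four rails 10 mm high, 6 mm thick, enclose 136 mm (x) by 176 mm (y) of bare bench: 8 mm of play all round the kit box. The tray overhangs the first 33 mm of the nest (tray underside 158 mm up): bring the box in low, from the side away from the rocker, its bottom just above the rails, then lower it.
- rocker (a joint): Angle of the rocker tray about the station's x axis, pivot 150 mm high: 0 = level, held by a small counterweight; up to 0.65 rad (stop) with its nest end down; swings freely and comes back level by itself when empty. A part tips it when its centre lies more than about 35 mm on the nest side of the pivot, then slides over its low near wall into the box within about 1 s.
- load (a point): Point on the tray's middle line, 50 mm to the nest side of the pivot, at runner height: lay the middle of a part here, length along the tray. A black line across the deck marks it; moves with the tray. Two slippery white runners, 10 mm wide, 16 mm high, run the whole tray, centred 14 mm either side of the middle line; their tops are 178 mm above the bench when level.
- kit_box: Empty open kit box of grey plastic, loose, 0.2 kg, 120 mm (x) by 160 mm (y), 50 mm high, but only 18 mm at its low -y end, over which the parts slide in; smooth floor 4 mm, walls 5 mm. Origin at the centre of its underside, z up. Its +y end carries the grip lug.
- lug (a point): Middle of the top of the kit box's grip lug, 82 mm above the underside of the box and 74 mm from its centre along the box's +y. The lug is a plain slab, 50 mm wide (box x) and 12 mm thick (box y), that runs up through the middle of the end wall and stands 32 mm above the rim; pinch it across its 12 mm from above.
- magazine: Plate magazine fixed to the bench: black foot block 135 mm (x) by 62 mm (y), 40 mm high, with aluminium corner, back and front walls up to 86 mm. Origin on the bench at its centre, z up; front at its -x. Under the front wall, 67 mm in front of the centre, a slot 12 mm high lets one plate out along the magazine's -x.
- plate_bottom: The bottom plate in the magazine: plain aluminium frame plate, 120 mm (x) by 48 mm (y) by 8 mm, about 0.12 kg. Origin at the centre of its underside, 40 mm above the bench; its axes as the magazine's. It stands about 43 mm out of the front of the magazine, clear of the bench: grip it there across its 48 mm width.
- plate2: Frame plate, the same, second from the bottom, to stay in the magazine (it drops by 8 mm as the bottom one leaves). Origin at the centre of its underside.
- plate3: Frame plate, the same, third from the bottom, to stay in the magazine.
- plate4: Frame plate, the same, the top one, to stay in the magazine.
- heat_sink: Finned aluminium heat sink lying on the bench, fins upward, 95 mm (x) by 40 mm (y) by 26 mm high, about 0.16 kg; its fins run along x and its long sides are flat to grip. Origin at the centre of its underside.
- tin: Steel tin of copper tip-cleaning wool, 72 mm across, 56 mm high; bystander. It and the heat sink trade places.
- small_tin: Small steel tin, 48 mm across, 26 mm high; bystander.
- glue: White glue bottle, 38 mm across, 100 mm high; bystander.
- prop_guard: Propeller guard ring lying flat, 116 mm across, 10 mm high; bystander.
- screwdriver: Screwdriver, 180 mm long, 26 mm thick, lying; bystander.
Things that resemble listed ones, but are neither listed nor needed, are in the scene too. Of the things like the heat_sink, leave any that is blue; of the rest the smaller one is meant. Leave any red look-alike of the plate4 alone.

How it is judged (in metres and radians):
On the way, in this order (a step that is already met when the one before it is completed fails the run):
1. the kit box stands in its nest, lug away from the rocker, and is let go (horizontal distance between kit_box and nest below 0.02 m and height (world z) of kit_box below 0.006 m and angle between kit_box's own z axis and vertical below 0.05 rad and y of lug in the frame of nest above 0.05 m and contact force between the fingers and kit_box below 0.1 N and linear speed of kit_box below 0.02 m/s), for 0.2 s.
2. the bottom plate is pulled out of the front of the magazine, low and level (x of plate_bottom in the frame of magazine between -0.2 and -0.11 m and z of plate_bottom in the frame of magazine below 0.07 m and angle between plate_bottom's own z axis and vertical below 0.35 rad), for 0.02 s.
3. the plate, let go, rests on the tray and tips it by its weight (value of joint rocker above 0.3 rad and contact force between plate_bottom and rocker above 0.1 N and contact force between the fingers and plate_bottom below 0.1 N and contact force between the fingers and rocker below 0.1 N and horizontal distance between kit_box and nest below 0.02 m and height (world z) of kit_box below 0.006 m and angle between kit_box's own z axis and vertical below 0.05 rad and y of lug in the frame of nest above 0.05 m), for 0.05 s.
4. the plate lies in the kit box and the tray has swung back (x of plate_bottom in the frame of kit_box between -0.055 and 0.055 m and y of plate_bottom in the frame of kit_box between -0.075 and 0.075 m and z of plate_bottom in the frame of kit_box between -0.01 and 0.03 m and linear speed of plate_bottom below 0.02 m/s and value of joint rocker below 0.05 rad), for 0.2 s.
5. the heat sink, let go, rests on the tray and tips it by its weight (value of joint rocker above 0.3 rad and contact force between heat_sink and rocker above 0.1 N and contact force between the fingers and heat_sink below 0.1 N and contact force between the fingers and rocker below 0.1 N and horizontal distance between kit_box and nest below 0.02 m and height (world z) of kit_box below 0.006 m and angle between kit_box's own z axis and vertical below 0.05 rad and y of lug in the frame of nest above 0.05 m), for 0.05 s.
At the end, for the whole second after the job is handed in: Kit box down in its nest (within 20 mm), upright, lug away from the rocker; bottom plate and heat sink inside it (undersides below 30 mm), at rest and let go; tray back level (under 0.05 rad); the other three plates still in the magazine (within 20 mm) (all of step 1 and all of step 4 and x of heat_sink in the frame of kit_box between -0.055 and 0.055 m and y of heat_sink in the frame of kit_box between -0.075 and 0.075 m and z of heat_sink in the frame of kit_box between -0.01 and 0.03 m and linear speed of heat_sink below 0.02 m/s and contact force between the fingers and plate_bottom below 0.1 N and contact force between the fingers and heat_sink below 0.1 N and horizontal distance between each of plate2, plate3, plate4 and magazine below 0.02 m and z of each of plate2, plate3, plate4 in the frame of magazine below 0.07 m); the robot touches nothing.
It fails at once if the gripper pushes the tray over (value of joint rocker above 0.3 rad and contact force between the fingers and rocker above 2 N).
It fails at once if another plate is taken out of the magazine (horizontal distance between any of plate2, plate3, plate4 and magazine above 0.03 m).
It fails at once if something else on the bench is moved by more than 40 mm (distance of any of tin, small_tin, glue, prop_guard, screwdriver from where it was at the start of the episode above 0.04 m).
It also fails if it takes over 72 s, if anything falls off the work surface, if the arm or the gripper's body presses on something with over 40 N, if the wrist force passes 120 N, or if a joint passes its speed limit or range.

## Working session

There is one attempt and no reset: what is moved stays moved. The work goes in short steps, Python scripts to look and compute and a shell command to move; the robot and the scene stay as the last step left them, time stands still between calls to the robot, and variables do not carry over. Pictures are saved under pics/ and viewed, about 8 in all and at most 12, crops included, and the job is handed in when it is done.

```bash
mkdir -p pics
python3 - <<'E'
from cell import arm, imaging
import cv2,numpy as np
print(arm.sense())
for n in("scene","top"):
    s=imaging.snapshot(n); cv2.imwrite(f"pics/{n}0.png",s["image"][:,:,::-1]); print(n,s["fx"],s["fy"],s["cx"],s["cy"],np.round(s["R"],4).tolist(),s["t"])
E
```

```text
{'time': 0.0, 'joint_pos': array([-8.52039399e+01,  1.40839919e+01,  8.93224921e+01, -7.20757725e-05,
        7.67027922e+01, -9.97363687e+00]), 'qvel': array([ 0.04686926, -0.04707008, -0.02144734,  0.0597773 ,  0.10044765,
       -0.04933419]), 'tau': array([ 1.39322412e-03, -4.15835881e+01, -3.14601088e+01,  6.86519849e-02,
        3.32034251e-02, -1.13656779e-04]), 'tcp_pos': array([ 0.1656827 , -0.62795507,  0.22336945]), 'eef_rot': array([[ 9.66958308e-01,  2.54934511e-01, -1.60682004e-04],
       [ 2.54934349e-01, -9.66956496e-01,  1.90044794e-03],
       [ 3.29117259e-04, -1.87861729e-03, -9.99998181e-01]]), 'ft_force': array([-0.25207993,  0.22530342, -0.42083242]), 'wrist_torque': array([-0.05089969,  0.02078038,  0.02701817]), 'finger_gap': 0.09426541609191176}
scene 390.0498914115404 390.0498914115404 326.4772044509564 195.28846730879562 [[0.4375, 0.8992, -0.0045], [0.7472, -0.3663, -0.5545], [-0.5003, 0.2393, -0.8321]] [-0.20337777 -0.36403651  1.45668871]
top 419.9645328673867 419.9645328673867 317.27022635504136 198.31244577029366 [[0.0048, -1.0, 0.0022], [-0.9953, -0.005, -0.0967], [0.0967, -0.0017, -0.9953]] [-0.04471591  0.56789486  1.37482556]
```

View pics/scene0.png

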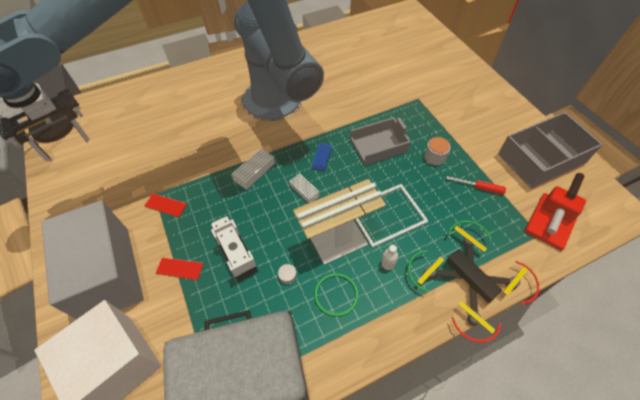

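View pics/top0.png

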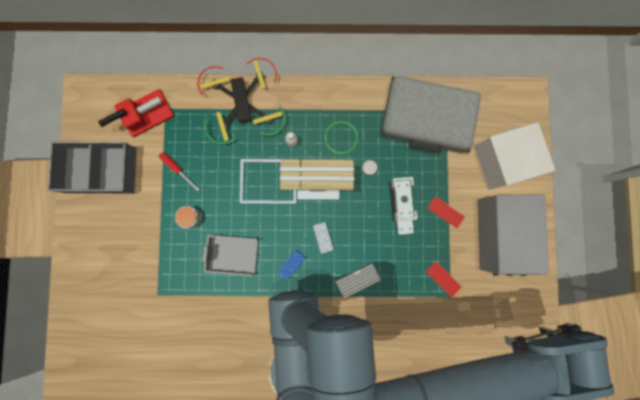

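The scene view shows the rocker tray at (340,205), the nest at (393,215) and the kit box at (380,140) with its lug to the right. In the top view the magazine is at (403,205) and the box at (231,255), lug left.

Heat sink candidates in the top view are small light grey (322,237), larger grey (358,281) and blue (291,265), so I choose (322,237). The red plates at (446,211) and (443,279) stay put. Next is one close crop.

```bash
cat > h.py <<'E'
import numpy as np,cv2
from cell import arm,imaging
def ray(s,u,v,z):
    R=np.array(s["R"]);t=np.array(s["t"]);C=-R.T@t
    d=R.T@np.array([(u-s["cx"])/s["fx"],(v-s["cy"])/s["fy"],1]); return C+d*(z-C[2])/d[2]
def proj(s,X):
    c=np.array(s["R"])@np.array(X)+np.array(s["t"]); return np.array([s["fx"]*c[0]/c[2]+s["cx"],s["fy"]*c[1]/c[2]+s["cy"]])
def crop(s,u0,v0,u1,v1,k,name):
    im=s["image"][v0:v1,u0:u1,::-1]; im=cv2.resize(im,None,fx=k,fy=k,interpolation=cv2.INTER_CUBIC)
    for u in range((u0+9)//10*10,u1,10): cv2.line(im,(int((u-u0)*k),0),(int((u-u0)*k),10 if u%50==0 else 5),(0,255,255),1)
    for v in range((v0+9)//10*10,v1,10): cv2.line(im,(0,int((v-v0)*k)),(10 if v%50==0 else 5,int((v-v0)*k)),(0,255,255),1)
    cv2.imwrite(name,im)
E
python3 - <<'E'
from h import *
s=imaging.snapshot("top"); print(-np.array(s["R"]).T@s["t"]); crop(s,200,145,420,300,3.6,"pics/c1.png")
s=imaging.snapshot("scene");print(-np.array(s["R"]).T@s["t"]); crop(s,200,115,440,290,3.3,"pics/c2.png")
E
```

```text
[ 0.43249681 -0.03949021  1.42338907]
[ 1.08974072 -0.29907057  1.00938053]
```

View pics/c1.png

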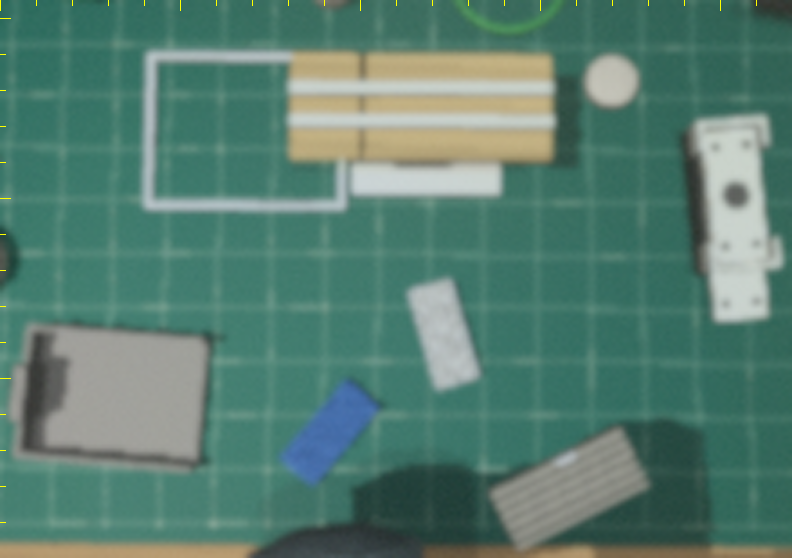

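View pics/c2.png

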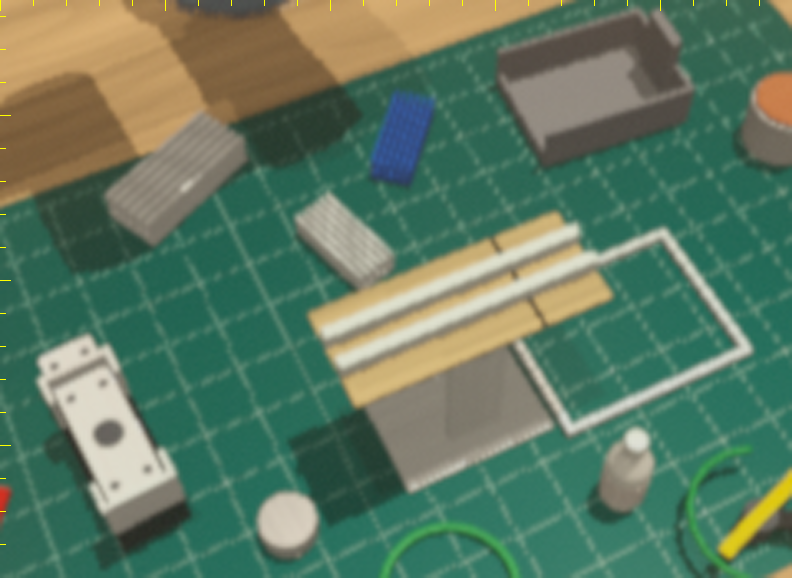

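The crop confirms it. The light-grey finned piece at top (322,237) is clearly smaller than the grey one at (358,281), and neither is blue. The magazine is at top (403,205) with its plate sticking out toward the robot (bottom of the image). The box lug is on the left at (204,254), which is the +y side. Next I compute poses.

```bash
cat > m.py <<'E'
from h import *
s=imaging.snapshot("top"); q=imaging.snapshot("scene")
T=lambda x,y,z:ray(s,200+(x+.5)/3.6-.5,145+(y+.5)/3.6-.5,z)[:2]
S=lambda x,y,z:ray(q,200+(x+.5)/3.3-.5,115+(y+.5)/3.3-.5,z)[:2]
def mask(s,f,box,z,name):
    u0,v0,u1,v1=box; hsv=cv2.cvtColor(s["image"],cv2.COLOR_RGB2HSV); m=np.zeros(hsv.shape[:2],np.uint8)
    m[v0:v1,u0:u1]=f(*[hsv[v0:v1,u0:u1,i].astype(int) for i in range(3)])*255
    c=max(cv2.findContours(m,cv2.RETR_EXTERNAL,cv2.CHAIN_APPROX_NONE)[0],key=cv2.contourArea)[:,0]
    w=np.array([ray(s,u,v,z)[:2] for u,v in c])*1000
    r=cv2.minAreaRect(w.astype(np.float32)); print(name,np.round(r[0],1),np.round(r[1],1),round(r[2],1))
    return w
if __name__=="__main__":
    P=lambda n,*a:print(n,*[np.round(1000*np.array(x),1) for x in a])
    mask(s,lambda h,S,V:(S<60)&(V>90),(308,218,340,260),.026,"hs top")
    mask(q,lambda h,S,V:(S<75)&(V>90),(285,168,325,205),.026,"hs scene")
    mask(s,lambda h,S,V:(h<28)&(h>8)&(S>60)&(V>120),(272,150,360,200),.162,"deck top")
    mask(s,lambda h,S,V:(S<60)&(V>90),(235,155,300,206),.010,"nest top")
    P("deck corners",T(289,53,.162),T(289,161,.162),T(553,53,.162),T(553,161,.162))
    P("deck scene",S(308,315,.162),S(357,406,.162),S(557,212,.162),S(612,296,.162))
    P("runner L end mid",T(289,87,.178),T(289,120,.178),"R",T(555,87,.178),T(555,120,.178)); P("line",T(363,107,.162))
    P("nest in: left top, left bot, right bot",T(155,61,.01),T(154,201,.01),T(337,201,.01))
    P("nest scene (outer) ",S(665,230,.01),S(750,348,.01),S(570,432,.01),S(515,345,.01))
    P("box rim +y corners",T(27,323,.05),T(14,459,.05),"-y end",T(213,336,.05),T(201,467,.05))
    P("lug outer edge top",T(15,365,.082),T(11,420,.082))
    P("box scene rim",S(497,52,.05),S(545,167,.05),S(692,93,.05),S(640,10,.05),"lug",S(657,13,.082),S(680,44,.082))
    P("plate end",T(714,322,.048),T(769,318,.048),"scene",S(38,362,.048),S(88,335,.048))
    P("mag top corners back",T(691,122,.086),T(766,115,.086))
    P("mag scene corners",S(175,463,.086),S(95,493,.086))
    P("tin",ray(s,187,217,.056)[:2])
E
python3 m.py
```

```text
hs top [438.7 -60.8] [98.9 46.8] 16.8
hs scene [446.8 -66.2] [120.5  57.3] 13.9
deck top [595.5 -40.6] [ 24.4 218.1] 0.3
nest top [630.1 121.7] [154.1 203.2] 0.3
deck corners [673.6  72.6] [581.7  71.4] [ 674.8 -150.7] [ 582.8 -150.4]
deck scene [ 583.5 -151.8] [ 671.9 -150.4] [582.3  68.9] [671.7  67.6]Traceback (most recent call last):
  File "m.py", line 20, in <module>
    P("runner L end mid",T(289,87,.178),T(289,120,.178),"R",T(555,87,.178),T(555,120,.178)); P("line",T(363,107,.162))
    ~^^^^^^^^^^^^^^^^^^^^^^^^^^^^^^^^^^^^^^^^^^^^^^^^^^^^^^^^^^^^^^^^^^^^^^^^^^^^^^^^^^^^^^
  File "m.py", line 13, in <lambda>
    P=lambda n,*a:print(n,*[np.round(1000*np.array(x),1) for x in a])
                                     ~~~~^~~~~~~~~~~~
TypeError: The 'out' kwarg is necessary when using the string multiply ufunc directly. Use numpy.strings.multiply to multiply strings without specifying 'out'.
```

```bash
sed -i 's/print(n,\*\[np.round(1000\*np.array(x),1) for x in a\])/print(n,*[x if isinstance(x,str) else np.round(1000*x).tolist() for x in a])/' m.py; python3 m.py | tail -14
```

```text
nest top [630.1 121.7] [154.1 203.1] 0.3
deck corners [674.0, 73.0] [582.0, 71.0] [675.0, -151.0] [583.0, -150.0]
deck scene [584.0, -152.0] [672.0, -150.0] [582.0, 69.0] [672.0, 68.0]
runner L end mid [642.0, 71.0] [614.0, 70.0] R [643.0, -151.0] [615.0, -151.0]
line [628.0, 10.0]
nest in: left top, left bot, right bot [694.0, 213.0] [561.0, 211.0] [562.0, 39.0]
nest scene (outer)  [555.0, 217.0] [698.0, 216.0] [700.0, 30.0] [603.0, 29.0]
box rim +y corners [446.0, 316.0] [325.0, 324.0] -y end [435.0, 148.0] [318.0, 156.0]
lug outer edge top [409.0, 317.0] [361.0, 319.0]
box scene rim [315.0, 161.0] [464.0, 133.0] [447.0, 308.0] [328.0, 321.0] lug [364.0, 313.0] [410.0, 311.0]
plate end [450.0, -306.0] [454.0, -356.0] scene [457.0, -358.0] [450.0, -312.0]
mag top corners back [628.0, -280.0] [634.0, -348.0]
mag scene corners [617.0, -286.0] [614.0, -350.0]
tin [502.0, 382.0]
```

```bash
python3 -m crank '[[0,0,-0.015,0,0,0.129,0],[0,0,-0.015,0,0,0.129,0],[0.026,-0.04,0,0,0,0,0],[0.026,-0.04,0,0,0,0,0],[0.026,-0.04,0,0,0,0,0],[0.026,-0.04,0,0,0,0,0],[0.026,-0.04,0,0,0,0,0],[0.026,-0.04,0,0,0,0,0],[0.026,-0.04,0,0,0,0,0],[0.026,-0.04,0,0,0,0,0],[0.026,-0.04,0,0,0,0,0],[0.026,-0.04,0,0,0,0,0]]' 30
```

```text
time: 1.6
tcp_pos: [0.4265, -0.2269, 0.2548]
eef_rot: [[1.0, -0.001, 0.001], [-0.001, -1.0, -0.001], [0.001, 0.001, -1.0]]
ft_force: [1.3, -0.5, -0.3]
finger_gap: 0.0939
```

```bash
python3 -m crank '[[-0.0035,-0.045,0,0,0,0,0],[-0.0035,-0.045,0,0,0,0,0],[-0.0035,-0.045,0,0,0,0,0],[-0.0035,-0.045,0,0,0,0,0],[-0.0035,-0.045,0,0,0,0,0],[-0.0035,-0.045,0,0,0,0,0],[-0.0035,-0.045,0,0,0,0,0],[-0.0035,-0.045,0,0,0,0,0],[-0.0035,-0.045,0,0,0,0,0],[-0.0035,-0.045,0,0,0,0,0],[-0.0035,-0.045,0,0,0,0,0],[-0.0035,-0.045,0,0,0,0.064,0]]'
```

```text
time: 2.8
tcp_pos: [0.3834, 0.3134, 0.2548]
eef_rot: [[0.998, -0.065, 0.001], [-0.065, -0.998, 0.0], [0.001, -0.0, -1.0]]
ft_force: [1.4, -0.7, 1.3]
finger_gap: 0.094
```

```bash
python3 -m crank '[[0.002,0.003,0.045,0,0,0,0],[0,0,0.045,0,0,0,0],[0,0,0.045,0,0,0,0],[0,0,0.04,0,0,0,0],[0,0,0.011,0,0,0,0],[0,0,0,0,0,0,1],[0,0,0,0,0,0,1],[0,0,0,0,0,0,1],[0,0,0,0,0,0,1],[0,0,0,0,0,0,1],[0,0,0,0,0,0,1]]' 40
python3 - <<'E'
from h import *
s=imaging.snapshot("scene"); a=s["image"][100:220,330:480]; t=imaging.snapshot("top")["image"][190:310,180:330]
cv2.imwrite("pics/g1.png",cv2.resize(np.hstack([a,t])[:,:,::-1],None,fx=2.6,fy=2.6,interpolation=cv2.INTER_CUBIC))
E
```

```text
time: 3.9
tcp_pos: [0.3861, 0.3085, 0.0691]
eef_rot: [[0.998, -0.064, 0.001], [-0.064, -0.998, 0.001], [0.001, -0.001, -1.0]]
ft_force: [0.5, -0.3, -0.8]
finger_gap: 0.0498
```

View pics/g1.png

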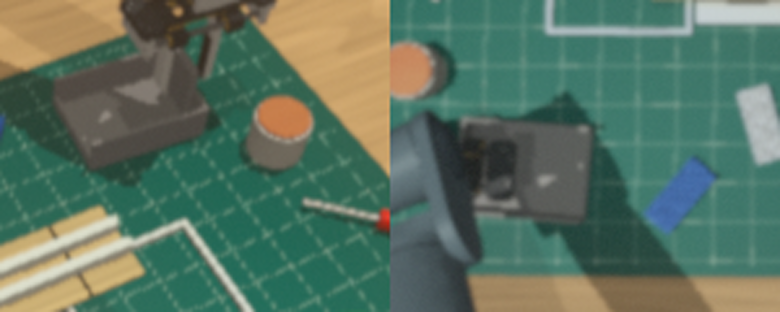

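The picture shows the fingers straddling the lug: one inside the box at (165,60), one outside at (205,60). They are still closing, so I finish the close and lift a little.

```bash
python3 -m crank '[[0,0,0,0,0,0,1],[0,0,0,0,0,0,1],[0,0,0,0,0,0,1],[0,0,0,0,0,0,1],[0,0,0,0,0,0,1],[0,0,0,0,0,0,1],[0,0,0,0,0,0,1],[0,0,-0.01,0,0,0,1],[0,0,-0.015,0,0,0,1]]' 40
```

```text
time: 4.9
tcp_pos: [0.3847, 0.3078, 0.0931]
eef_rot: [[0.998, -0.064, -0.003], [-0.064, -0.998, -0.001], [-0.002, 0.001, -1.0]]
ft_force: [0.7, 0.2, -1.3]
finger_gap: 0.0118
```

```bash
python3 -m crank '[[0,0,-0.01,0,0,-0.064,1],[0.015,0.002,0,0,0,0,1],[0.03,0.005,0,0,0,0,1],[0.03,0.005,0,0,0,0,1],[0.03,0.005,0,0,0,0,1],[0.03,0.005,0,0,0,0,1],[0.03,0.005,0,0,0,0,1],[0.03,0.005,0,0,0,0,1],[0.03,0.005,0,0,0,0,1],[0.018,0.003,0,0,0,0,1],[0,0,0,0,0,0,1]]'
python3 - <<'E'
from h import *
a=imaging.snapshot("scene")["image"][120:280,300:460]; t=imaging.snapshot("top")["image"][140:300,170:330]
cv2.imwrite("pics/g2.png",cv2.resize(np.hstack([a,t])[:,:,::-1],None,fx=2.5,fy=2.5,interpolation=cv2.INTER_CUBIC))
E
```

```text
time: 6.0
tcp_pos: [0.6313, 0.2668, 0.1027]
eef_rot: [[1.0, -0.004, 0.001], [-0.004, -1.0, -0.0], [0.001, 0.0, -1.0]]
ft_force: [-0.9, 0.0, -3.2]
finger_gap: 0.0117
```

View pics/g2.png

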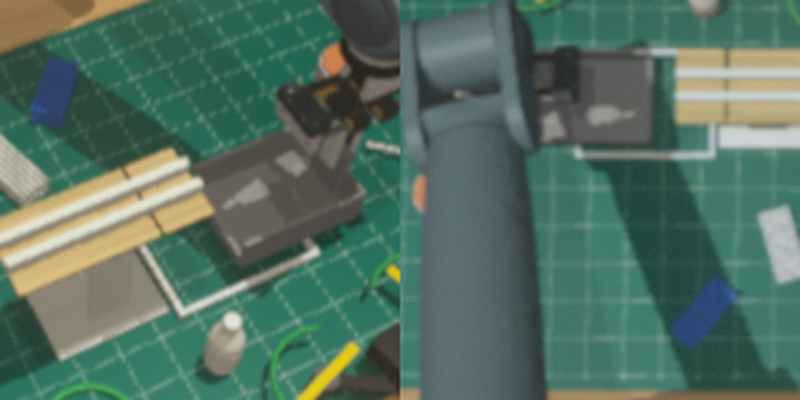

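Run:
```python
from h import *
s=imaging.snapshot("top")
for u,v in((570/2.5-160+170,0),): pass
for x,y in((654,57),(652,147),(604,147),(604,55)):
    print(np.round(1000*ray(s,170+(x-400+.5)/2.5-.5,140+(y+.5)/2.5-.5,.084)))
hsv=cv2.cvtColor(s["image"],cv2.COLOR_RGB2HSV)
for u in(255,262,267): print(u,[tuple(int(k) for k in hsv[v,u]) for v in list(range(157,166))+list(range(194,203))])
```

```text
[678. 107.  84.]
[561. 108.  84.]
[561. 169.  84.]
[680. 172.  84.]
255 [(81, 105, 122), (81, 101, 119), (80, 63, 117), (71, 26, 106), (45, 12, 88), (48, 17, 73), (40, 11, 72), (60, 9, 82), (45, 11, 91), (75, 5, 93), (45, 6, 92), (60, 6, 85), (75, 21, 73), (82, 55, 70), (80, 70, 84), (73, 37, 109), (60, 17, 132), (53, 18, 131)]
262 [(81, 109, 98), (80, 76, 90), (72, 33, 102), (51, 16, 114), (42, 13, 99), (45, 13, 79), (50, 11, 71), (42, 15, 84), (40, 8, 92), (53, 11, 96), (50, 8, 93), (60, 9, 88), (66, 17, 76), (78, 47, 71), (78, 61, 84), (72, 35, 110), (57, 17, 132), (51, 19, 133)]
267 [(80, 104, 86), (78, 63, 89), (64, 18, 113), (48, 10, 134), (36, 10, 127), (42, 13, 98), (53, 12, 82), (38, 11, 90), (30, 5, 96), (50, 8, 95), (50, 8, 93), (60, 9, 85), (60, 7, 75), (74, 46, 72), (78, 57, 80), (73, 33, 109), (60, 14, 131), (56, 15, 134)]
```

Run:
```python
from h import *
q=imaging.snapshot("scene")
f=lambda x,y:(300+(x+.5)/2.5-.5,120+(y+.5)/2.5-.5)
for x,y,z in((240,264,.034),(363,207,.034),(363,188,.084),(198,165,.084)): print(x,y,np.round(1000*ray(q,*f(x,y),z)))
for X in [(.691,.109,.034),(.691,.269,.034),(.571,.109,.084),(.691,.109,.084),(.691,.269,.084)]:
    p=proj(q,X); print(X,np.round((p-[300,120])*2.5))
crop(q,350,150,460,240,7,"pics/g3.png")
```

```text
240 264 [683. 114.  34.]
363 207 [681. 285.  34.]
363 188 [681. 270.  84.]
198 165 [570. 118.  84.]
(0.691, 0.109, 0.034) [239. 270.]
(0.691, 0.269, 0.034) [356. 218.]
(0.571, 0.109, 0.084) [191. 168.]
(0.691, 0.109, 0.084) [246. 248.]
(0.691, 0.269, 0.084) [367. 195.]
```

View pics/g3.png

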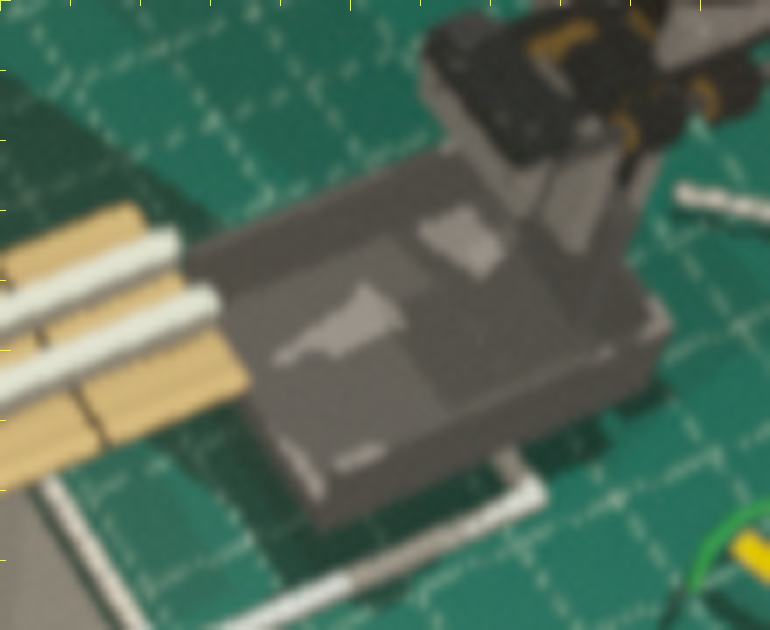

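The zoom shows the box level and free of the rails, and both views put its centre at about x 0.6215, y 0.19. I shift +6.5 mm in x, drop to about 14 mm and slide −66 mm in y.

```bash
python3 -m crank '[[0.0035,0,0.01,0,0,0,1],[0.003,0,0.0095,0,0,0,1],[0,0.01,0,0,0,0,1],[0,0.02,0,0,0,0,1],[0,0.02,0,0,0,0,1],[0,0.011,0,0,0,0,1],[0,0.005,0,0,0,0,1],[0,0,0,0,0,0,1]]'
python3 - <<'E'
from h import *
q=imaging.snapshot("scene")
crop(q,330,140,450,240,6.5,"pics/g4.png")
E
```

```text
time: 7.0
tcp_pos: [0.6355, 0.2011, 0.0843]
eef_rot: [[1.0, -0.002, 0.0], [-0.002, -1.0, 0.0], [0.0, -0.0, -1.0]]
ft_force: [-0.3, 0.4, -2.3]
finger_gap: 0.0115
```

View pics/g4.png

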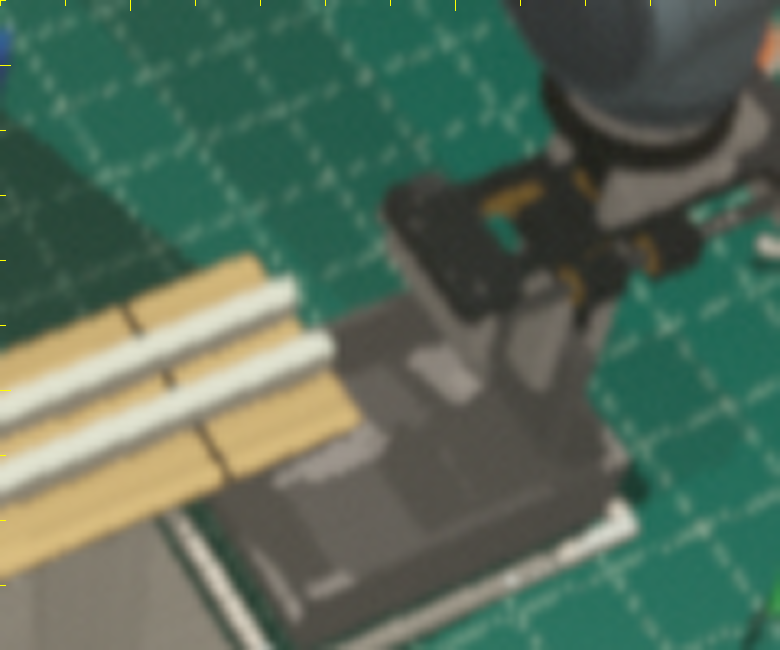

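```bash
python3 - <<'E'
from h import *
q=imaging.snapshot("scene")
for x,y in((298,645),(607,508),(450,578)): print(np.round(1000*ray(q,330+(x+.5)/6.5-.5,140+(y+.5)/6.5-.5,.015)))
E
python3 -m crank '[[0,0,0.005,0,0,0,1],[0,0,0.005,0,0,0,1],[0,0,0.003,0,0,0,1],[0,0,0.002,0,0,0,1],[0,0,0,0,0,0,1]]'
```

```text
[687.  47.  15.]
[689. 207.  15.]
[688. 124.  15.]
time: 7.6
tcp_pos: [0.6352, 0.2024, 0.0687]
eef_rot: [[1.0, 0.0, -0.0], [0.0, -1.0, -0.0], [-0.0, 0.0, -1.0]]
ft_force: [-0.2, 0.5, -1.7]
finger_gap: 0.0116
```

```bash
python3 -m crank '[[0,0,0,0,0,0,0.5],[0,0,0,0,0,0,0.5],[0,0,0,0,0,0,0.5],[0,0,0,0,0,0,0.5],[0,0,-0.015,0,0,0,0.5],[0,0,-0.035,0,0,0,0.4],[0,0,-0.05,0,0,0,0.3],[0,0,-0.05,0,0,0,0.2],[0,0,-0.05,0,0,0,0.2],[-0.0135,0.0445,-0.01,0,0,0,0.2],[-0.0135,0.0445,0,0,0,0,0.2],[-0.0135,0.0445,0,0,0,0,0.2]]'; python3 -m crank '[[-0.0135,0.0445,0,0,0,0,0.2],[-0.0135,0.0445,0,0,0,0,0.2],[-0.0135,0.0445,0,0,0,0,0.2],[-0.0135,0.0445,0,0,0,0,0.2],[-0.0135,0.0445,0,0,0,0,0.2],[-0.0135,0.0445,0,0,0,0,0.2],[-0.0135,0.0445,0,0,0,0,0.2],[-0.0135,0.0445,0,0,0,0,0.2],[-0.0135,0.0445,0,0,0,0,0.2],[0,0,0,0,0,-0.0925,0.2]]'
python3 - <<'E'
from h import *
from m import mask
s=imaging.snapshot("top"); q=imaging.snapshot("scene")
a=s["image"][145:255,185:265]; crop(q,300,130,450,250,5,"pics/g5.png")
im=cv2.imread("pics/g5.png")[:600]; b=cv2.resize(a[:,:,::-1],None,fx=4,fy=4)
cv2.imwrite("pics/g5b.png",b)
E
```

```text
time: 8.8
tcp_pos: [0.5944, 0.0676, 0.2814]
eef_rot: [[1.0, 0.001, 0.003], [0.001, -1.0, -0.0], [0.003, 0.0, -1.0]]
ft_force: [0.2, -0.3, 0.1]
finger_gap: 0.075
time: 9.8
tcp_pos: [0.4712, -0.3363, 0.2803]
eef_rot: [[0.996, 0.088, 0.001], [0.088, -0.996, -0.002], [0.0, 0.002, -1.0]]
ft_force: [0.7, -0.0, -0.6]
finger_gap: 0.0749
```

View pics/g5.png

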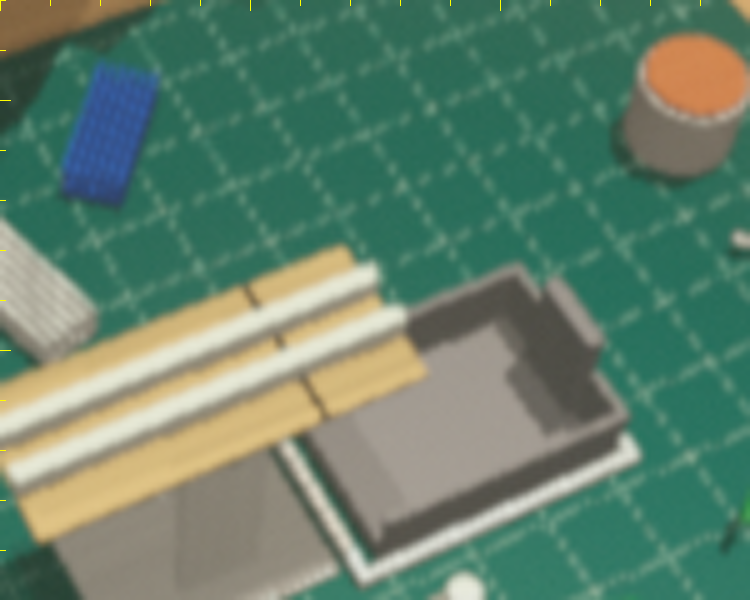

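The picture shows the box sitting flat inside all four rails, lug (575,310) on the far side, tray level. Next I go down to the plate end and grip.

```bash
python3 -m crank '[[0,-0.004,0.045,0,0,0,0.2],[0,0,0.045,0,0,0,0.2],[0,0,0.045,0,0,0,0.2],[0,0,0.045,0,0,0,0.2],[0,0,0.04,0,0,0,0.2],[0,0,0.008,0,0,0,0.2],[0,0,0,0,0,0,0.2]]' 25; python3 -m crank '[[0,0,0,0,0,0,1],[0,0,0,0,0,0,1],[0,0,0,0,0,0,1],[0,0,0,0,0,0,1],[0,0,0,0,0,0,1],[0,0,0,0,0,0,1],[0,0,0,0,0,0,1]]' 25
```

```text
time: 10.7
tcp_pos: [0.4727, -0.3265, 0.0504]
eef_rot: [[0.996, 0.093, -0.002], [0.093, -0.996, 0.002], [-0.001, -0.002, -1.0]]
ft_force: [1.1, -0.2, 0.8]
finger_gap: 0.0752
time: 11.4
tcp_pos: [0.4735, -0.3288, 0.0526]
eef_rot: [[0.996, 0.092, 0.002], [0.092, -0.996, -0.002], [0.002, 0.002, -1.0]]
ft_force: [-0.7, -0.2, 6.9]
finger_gap: 0.0478
```

Run:
```python
from h import *
q=imaging.snapshot("scene"); crop(q,195,200,275,290,6.6,"pics/g6.png")
```

```text
(no output)
```

View pics/g6.png

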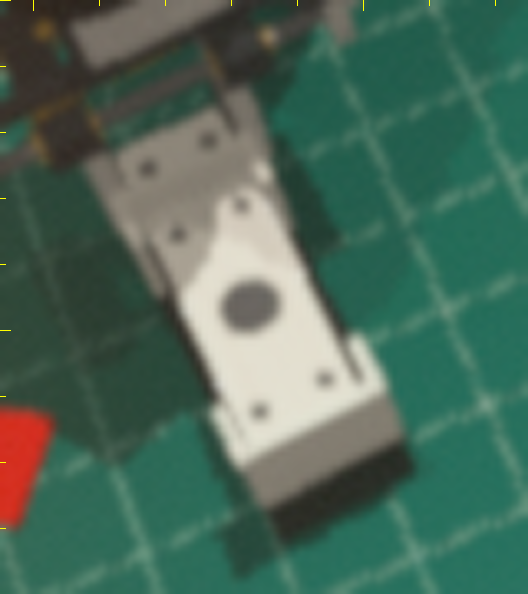

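The crop shows both fingers at the sides of the protruding plate end (150–230, 100–170), gap 47.8 mm, stack in place. Pull straight out.

```bash
python3 -m crank '[[-0.004,0,0,0,0,0,1],[-0.008,0,0,0,0,0,1],[-0.012,0,0,0,0,0,1],[-0.012,0,0,0,0,0,1],[-0.012,0,0,0,0,0,1],[-0.012,0,0,0,0,0,1],[-0.012,0,0,0,0,0,1],[-0.012,0,0,0,0,0,1],[-0.01,0,0,0,0,0,1],[-0.004,0,0,0,0,0,1],[0,0,0,0,0,0,1],[0,0,0,0,0,0,1]]' 40
python3 - <<'E'
from h import *
q=imaging.snapshot("scene"); s=imaging.snapshot("top")
a=cv2.resize(q["image"][185:285,180:280],None,fx=4,fy=4,interpolation=2);b=cv2.resize(s["image"][170:270,360:460],None,fx=4,fy=4,interpolation=2)
cv2.imwrite("pics/g7.png",np.hstack([a,b])[:,:,::-1])
E
```

```text
time: 12.65
tcp_pos: [0.3751, -0.3368, 0.0509]
eef_rot: [[0.996, 0.092, -0.0], [0.092, -0.996, 0.0], [-0.0, -0.0, -1.0]]
ft_force: [0.0, -0.6, -1.3]
finger_gap: 0.0475
```

View pics/g7.png

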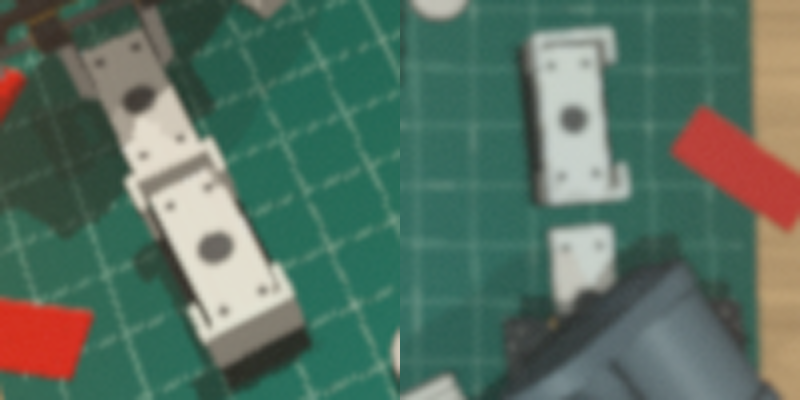

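Plate pulled clear (its far edge at (580,228) in the right panel, below the front wall at (585,200)); the other plates stay put. Next I find the grip-to-plate offset from that far edge.

Run:
```python
from h import *
s=imaging.snapshot("top");q=imaging.snapshot("scene")
T=lambda x,y:ray(s,360+(x-400+.5)/4-.5,170+(y+.5)/4-.5,.048)
S=lambda x,y:ray(q,180+(x+.5)/4-.5,185+(y+.5)/4-.5,.048)
e=[T(550,229),T(612,226)]; print(np.round(1000*np.array(e)))
print(np.round(1000*np.array([S(128,180),S(213,140)])), 'scene: maybe front wall hides edge')
t=arm.sense()["tcp_pos"];R=arm.sense()["eef_rot"]
m=(e[0]+e[1])/2; print(np.round(1000*R.T@(m-t),1))
```

```text
[[ 474. -303.   48.]
 [ 476. -354.   48.]]
[[ 474. -362.   48.]
 [ 469. -298.   48.]] scene: maybe front wall hides edge
[99.8  1.4  3. ]
```

```bash
python3 -m crank '[[0,0,-0.02,0,0,0,1],[0,0,-0.04,0,0,0,1],[0,0,-0.045,0,0,0,1],[0,0,-0.045,0,0,0,1],[0,0,-0.045,0,0,0,1],[0,0,-0.03,0,0,0,1],[0,0,0,0,0,-0.1478,1],[0,0,0,0,0,-0.1478,1],[0,0,0,0,0,-0.1478,1],[0,0,0,0,0,-0.1478,1],[0,0,0,0,0,-0.1478,1],[0,0,0,0,0,-0.1478,1]]'; python3 -m crank '[[0,0,0,0,0,-0.1478,1],[0,0,0,0,0,-0.1478,1],[0,0,0,0,0,-0.1478,1],[0,0,0,0,0,-0.1478,1],[0.025,0.02,0,0,0,0,1],[0.037,0.03,0,0,0,0,1],[0.037,0.03,0,0,0,0,1],[0.037,0.03,0,0,0,0,1],[0.037,0.03,0,0,0,0,1],[0.037,0.03,0,0,0,0,1],[0.037,0.03,0,0,0,0,1],[0.025,0.02,0,0,0,0,1]]'
```

```text
time: 14.05
tcp_pos: [0.3753, -0.3366, 0.2759]
eef_rot: [[0.552, 0.834, -0.0], [0.834, -0.552, 0.0], [0.0, -0.0, -1.0]]
ft_force: [0.1, 0.5, -0.7]
finger_gap: 0.0473
time: 15.25
tcp_pos: [0.5967, -0.062, 0.2758]
eef_rot: [[-0.002, 1.0, 0.0], [1.0, 0.002, 0.0], [0.0, 0.0, -1.0]]
ft_force: [-0.8, -0.5, -0.3]
finger_gap: 0.0475
```

```bash
python3 -m crank '[[0.016,0.016,0,0,0,0,1],[0.016,0.015,0,0,0,0,1],[0,0,0.02,0,0,0,1],[0,0,0.03,0,0,0,1],[0,0,0.02,0,0,0,1],[0,0,0.004,0,0,0,1],[0,0,0,0,0,0,1],[0,0,0,0,0,0,1]]'
python3 - <<'E'
from h import *
s=imaging.snapshot("scene"); hsv=cv2.cvtColor(s["image"],cv2.COLOR_RGB2HSV)
# plate expected corners in scene, and low-saturation mask blob near it
t=arm.sense()["tcp_pos"]
for dx,dy in((-.024,.0995),(.024,.0995),(.024,0.03)):
    p=proj(s,[t[0]+dx,t[1]+dy,t[2]-.004]); print("exp",np.round(p,1))
p=proj(s,[t[0],t[1]+.0995,t[2]-.004]).astype(int)
d=(proj(s,[t[0],t[1]+.14,t[2]-.004])-proj(s,[t[0],t[1]+.06,t[2]-.004]))/80
b=proj(s,[t[0],t[1]+.06,t[2]-.004])
for k in range(20,60,3): u,v=(b+d*k).round().astype(int); print(60+k,hsv[v,u].tolist(),end=' ')
E
```

```text
time: 16.05
tcp_pos: [0.6271, -0.033, 0.2035]
eef_rot: [[0.0, 1.0, 0.002], [1.0, -0.0, -0.001], [-0.001, 0.002, -1.0]]
ft_force: [-0.3, -0.2, -1.5]
finger_gap: 0.0476
exp [372.8 176.5]
exp [382.3 190.3]
exp [358.  200.5]
80 [30, 11, 71] 83 [25, 18, 83] 86 [23, 25, 176] 89 [24, 23, 214] 92 [28, 20, 206] 95 [56, 25, 163] 98 [79, 100, 120] 101 [82, 168, 105] 104 [82, 163, 108] 107 [79, 116, 125] 110 [81, 133, 119] 113 [81, 135, 119] 116 [82, 159, 111] 119 [83, 161, 109]
```

```bash
python3 -m crank '[[0.005,0.001,0.004,0,0,0,1],[0,0,0.005,0,0,0,1],[0,0,0.0025,0,0,0,1],[0,0,0,0,0,0,1]]'
```

```text
time: 16.5
tcp_pos: [0.6275, -0.0278, 0.1906]
eef_rot: [[0.0, 1.0, 0.0], [1.0, -0.0, -0.0], [-0.0, 0.0, -1.0]]
ft_force: [0.1, 0.1, 0.2]
finger_gap: 0.0477
```

```bash
python3 -m crank '[[0,0,0,0,0,0,0.2],[0,0,0,0,0,0,0.2],[0,0,0,0,0,0,0.2],[0,0,0,0,0,0,0.2],[0,0,-0.01,0,0,0,0.2],[0,0,-0.03,0,0,0,0.2],[0,0,-0.04,0,0,0,0.2],[0,0,-0.04,0,0,0,0.2],[0,0,0,0,0,0,0.2],[0,0,0,0,0,0,0.2]]'
python3 - <<'E'
from h import *
s=imaging.snapshot("top");q=imaging.snapshot("scene")
hs=cv2.cvtColor(q["image"],cv2.COLOR_RGB2HSV)
cv2.imwrite("pics/g8.png",q["image"][:,:,::-1]); cv2.imwrite("pics/g8t.png",s["image"][:,:,::-1])
# bright low-sat blob inside box interior (scene) & deck extent
m=np.zeros(hs.shape[:2],np.uint8); m[160:250,345:430]=((hs[160:250,345:430,1]<60)&(hs[160:250,345:430,2]>185))*255
n,l,st,c=cv2.connectedComponentsWithStats(m)
for i in range(1,n):
    if st[i,4]>15: print(st[i].tolist(),np.round(c[i]),np.round(1000*ray(q,*c[i],.012)))
d=((hs[...,0]>8)&(hs[...,0]<28)&(hs[...,1]>60)&(hs[...,2]>120)).astype(np.uint8); d[:,:280]=0;d[:170]=0;d[245:]=0;d[:,400:]=0
c=max(cv2.findContours(d,0,1)[0],key=cv2.contourArea); print("deck px",cv2.boundingRect(c))
E
```

```text
time: 17.5
tcp_pos: [0.6278, -0.028, 0.3123]
eef_rot: [[0.0, 1.0, 0.003], [1.0, -0.0, -0.001], [-0.001, 0.003, -1.0]]
ft_force: [-0.3, -0.9, -0.3]
finger_gap: 0.0758
[345, 185, 30, 14, 114] [359. 191.] [520.  86.  12.]
[345, 193, 36, 16, 137] [362. 200.] [553.  77.  12.]
[372, 199, 37, 25, 437] [390. 212.] [626. 131.  12.]
[370, 219, 57, 27, 105] [398. 233.] [698. 116.  12.]
[390, 245, 7, 5, 28] [393. 247.] [731.  78.  12.]
deck px (304, 198, 81, 39)
```

Plate blob is at (626,131) mm inside the box, and the tray end pixels (385) and runner ends (381) are back where they were when level. Next is the heat sink at (438.5,−61), yaw about 16°.

```bash
python3 -m crank '[[-0.0066,-0.038,0,0,0,0,0.2],[-0.0066,-0.038,0,0,0,0,0.2],[-0.0066,-0.038,0,0,0,0,0.2],[-0.0066,-0.038,0,0,0,0,0.2],[-0.0066,-0.038,0,0,0,0,0.2],[0,0,0,0,0,0.1435,0.2],[0,0,0,0,0,0.1435,0.2],[0,0,0,0,0,0.1435,0.2],[0,0,0,0,0,0.1435,0.2],[0,0,0,0,0,0.1435,0.2],[0,0,0,0,0,0.1435,0.2],[0,0,0,0,0,0.1435,0.2]]' 30; python3 -m crank '[[0,0,0,0,0,0.1435,0.2],[0,0,0,0,0,0.1435,0.2],[0,0,0.045,0,0,0,0.2],[0,0,0.045,0,0,0,0.2],[0,0,0.045,0,0,0,0.2],[0,0,0.045,0,0,0,0.2],[0,0,0,0,0,0,0.2]]'
```

```text
time: 18.8
tcp_pos: [0.4365, -0.0605, 0.3085]
eef_rot: [[0.847, 0.531, -0.004], [0.531, -0.847, 0.001], [-0.002, -0.003, -1.0]]
ft_force: [-0.1, 0.4, 0.9]
finger_gap: 0.0752
time: 19.5
tcp_pos: [0.4314, -0.0584, 0.1231]
eef_rot: [[0.961, 0.275, -0.015], [0.275, -0.961, 0.006], [-0.013, -0.01, -1.0]]
ft_force: [-0.3, 0.2, -0.1]
finger_gap: 0.0751
```

```bash
python3 -m crank '[[0,0,0,0,0,0,0.2],[0,0,0,0,0,0,0.2]]'
```

```text
time: 19.7
tcp_pos: [0.4387, -0.0614, 0.1327]
eef_rot: [[0.961, 0.275, 0.003], [0.275, -0.961, -0.001], [0.003, 0.002, -1.0]]
ft_force: [-0.1, -0.4, 0.5]
finger_gap: 0.075
```

```bash
python3 -m crank '[[0,0,0.035,0,0,0,0.2],[0,0,0.035,0,0,0,0.2],[0,0,0.025,0,0,0,0.2],[0,0,0.012,0,0,0,0.2],[0,0,0.002,0,0,0,0.2],[0,0,0,0,0,0,0.2],[0,0,0,0,0,0,0.2]]'; python3 -m crank '[[0,0,0,0,0,0,1],[0,0,0,0,0,0,1],[0,0,0,0,0,0,1],[0,0,0,0,0,0,1],[0,0,0,0,0,0,1],[0,0,0,0,0,0,1],[0,0,0,0,0,0,1],[0,0,0,0,0,0,1],[0,0,0,0,0,0,1]]' 30
```

```text
time: 20.4
tcp_pos: [0.4389, -0.0614, 0.0232]
eef_rot: [[0.961, 0.275, 0.003], [0.275, -0.961, -0.001], [0.003, 0.002, -1.0]]
ft_force: [-0.1, -0.0, 0.6]
finger_gap: 0.0748
time: 21.3
tcp_pos: [0.4373, -0.0608, 0.0215]
eef_rot: [[0.961, 0.275, -0.0], [0.275, -0.961, -0.0], [-0.0, 0.0, -1.0]]
ft_force: [-0.6, 0.2, 0.4]
finger_gap: 0.0394
```

```bash
python3 -m crank '[[0,0,-0.02,0,0,0,1],[0,0,-0.045,0,0,0,1],[0,0,-0.05,0,0,0,1],[0,0,-0.05,0,0,0,1],[0,0,-0.05,0,0,0,1],[0,0,-0.035,0,0,0,1],[0,0,0,0,0,-0.1435,1],[0,0,0,0,0,-0.1435,1],[0,0,0,0,0,-0.1435,1],[0,0,0,0,0,-0.1435,1],[0,0,0,0,0,-0.1435,1],[0,0,0,0,0,-0.1435,1]]'; python3 -m crank '[[0,0,0,0,0,-0.1435,1],[0,0,0,0,0,-0.1435,1],[0,0,0,0,0,-0.1435,1],[0.012,0.03,0,0,0,0,1],[0.014,0.038,0,0,0,0,1],[0.014,0.038,0,0,0,0,1],[0.014,0.038,0,0,0,0,1],[0.014,0.03,0,0,0,0,1],[0.003,0.016,0,0,0,0,1],[0,0,0,0,0,0,1],[0,0,0,0,0,0,1],[0,0,0,0,0,0,1]]'
python3 - <<'E'
from h import *
q=imaging.snapshot("scene");cv2.imwrite("pics/g9.png",q["image"][:,:,::-1])
t=arm.sense()["tcp_pos"];hs=cv2.cvtColor(q["image"],cv2.COLOR_RGB2HSV)
# sample along tray axis at the +y end of the heat sink top, along mid line and low edges
for z in(.003,-.021):
    L=[]
    for k in range(20,75,3): u,v=proj(q,[t[0]+.012,t[1]+k/1000,t[2]+z]).round().astype(int); L.append((k,*hs[v,u].tolist()))
    print(z,L)
E
```

```text
time: 22.5
tcp_pos: [0.4368, -0.0605, 0.2706]
eef_rot: [[0.412, 0.911, -0.001], [0.911, -0.412, 0.001], [0.0, -0.001, -1.0]]
ft_force: [-0.3, 0.4, -1.6]
finger_gap: 0.0397
time: 23.7
tcp_pos: [0.6264, 0.0099, 0.2711]
eef_rot: [[0.001, 1.0, -0.001], [1.0, -0.001, 0.0], [0.0, -0.001, -1.0]]
ft_force: [-0.5, 0.2, -1.9]
finger_gap: 0.0398
0.003 [(20, 38, 14, 72), (23, 23, 14, 75), (26, 24, 16, 80), (29, 20, 19, 80), (32, 36, 17, 75), (35, 23, 13, 76), (38, 25, 19, 82), (41, 21, 27, 95), (44, 36, 18, 71), (47, 40, 11, 70), (50, 20, 11, 70), (53, 45, 14, 71), (56, 40, 11, 69), (59, 45, 7, 70), (62, 42, 18, 71), (65, 36, 18, 71), (68, 38, 14, 73), (71, 21, 23, 79), (74, 20, 28, 82)]
-0.021 [(20, 18, 34, 112), (23, 18, 35, 108), (26, 19, 34, 106), (29, 19, 32, 110), (32, 18, 32, 95), (35, 19, 33, 107), (38, 18, 28, 91), (41, 19, 35, 102), (44, 21, 35, 95), (47, 17, 33, 107), (50, 19, 32, 112), (53, 20, 30, 102), (56, 19, 32, 110), (59, 16, 35, 96), (62, 17, 33, 108), (65, 20, 33, 93), (68, 18, 31, 107), (71, 22, 31, 90), (74, 20, 32, 95)]
```

```bash
python3 -m crank '[[0.001,0.0015,0.02,0,0,0,1],[0,0,0.025,0,0,0,1],[0,0,0.015,0,0,0,1],[0,0,0.006,0,0,0,1],[0,0,0.003,0,0,0,1],[0,0,0,0,0,0,1],[0,0,0,0,0,0,1]]'
```

```text
time: 24.45
tcp_pos: [0.6295, 0.011, 0.2037]
eef_rot: [[0.001, 1.0, 0.002], [1.0, -0.001, -0.0], [-0.0, 0.002, -1.0]]
ft_force: [-0.2, 0.1, -1.5]
finger_gap: 0.0394
```

```bash
python3 -m crank '[[0,0,0.002,0,0,0,1],[0,0,0.001,0,0,0,1],[0,0,0,0,0,0,1],[0,0,0,0,0,0,1]]'
```

```text
time: 24.85
tcp_pos: [0.6289, 0.0111, 0.1996]
eef_rot: [[0.0, 1.0, 0.0], [1.0, -0.0, -0.0], [-0.0, 0.0, -1.0]]
ft_force: [-0.3, 0.3, -1.8]
finger_gap: 0.0395
```

```bash
python3 -m crank '[[0,0,0.0015,0,0,0,1],[0,0,0,0,0,0,1]]'; python3 -m crank '[[0,0,0,0,0,0,0.2],[0,0,0,0,0,0,0.2],[0,0,0,0,0,0,0.2],[0,0,0,0,0,0,0.2],[0,0,-0.01,0,0,0,0.2],[0,0,-0.03,0,0,0,0.2],[0,0,-0.04,0,0,0,0.2],[0,0,-0.04,0,0,0,0.2],[-0.04,0,0,0,0,0,0.2],[-0.04,0,0,0,0,0,0.2],[-0.04,0,0,0,0,0,0.2],[-0.04,0,0,0,0,0,0.2]]'; python3 -m crank '[[-0.02,-0.04,0,0,0,0,0.2],[-0.02,-0.04,0,0,0,0,0.2],[-0.02,-0.04,0,0,0,0,0.2],[-0.02,-0.04,0,0,0,0,0.2],[0,0,0,0,0,0,0.2],[0,0,0,0,0,0,0.2],[0,0,0,0,0,0,0.2]]'
python3 - <<'E'
from h import *
q=imaging.snapshot("scene"); s=imaging.snapshot("top")
a=cv2.resize(q["image"][150:250,290:440],None,fx=4,fy=4,interpolation=2)
b=cv2.resize(s["image"][145:255,230:420],None,fx=2,fy=2,interpolation=2); 
c=np.zeros((220,600,3),np.uint8); c[:,:380]=b
cv2.imwrite("pics/g10.png",np.vstack([a[:380],c])[:,:,::-1])
E
```

```text
time: 25.05
tcp_pos: [0.6294, 0.011, 0.1992]
eef_rot: [[0.0, 1.0, 0.002], [1.0, -0.0, -0.0], [-0.0, 0.002, -1.0]]
ft_force: [-0.8, 1.1, 4.7]
finger_gap: 0.0396
time: 26.25
tcp_pos: [0.6287, -0.1503, 0.3191]
eef_rot: [[0.0, 1.0, 0.001], [1.0, -0.0, -0.0], [-0.0, 0.001, -1.0]]
ft_force: [0.7, 0.7, 0.0]
finger_gap: 0.0751
time: 26.95
tcp_pos: [0.4695, -0.2285, 0.3185]
eef_rot: [[-0.0, 1.0, 0.001], [1.0, 0.0, -0.0], [-0.0, 0.001, -1.0]]
ft_force: [-0.3, -0.2, -0.2]
finger_gap: 0.0753
```

View pics/g10.png

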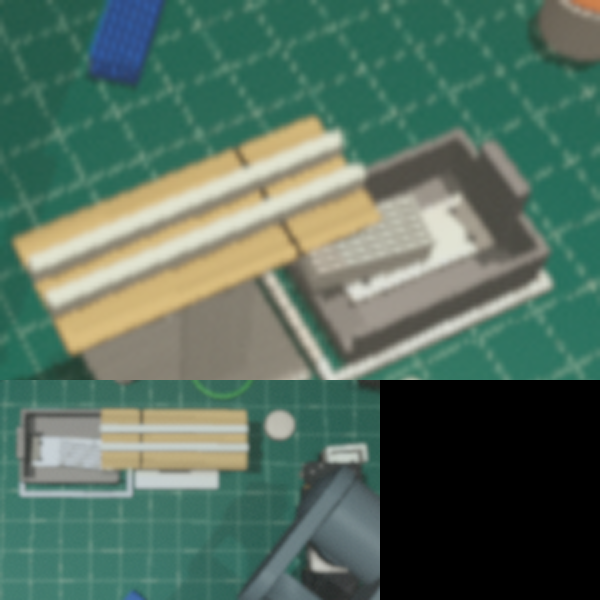

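Run:
```python
from h import *
q=imaging.snapshot("scene")
f=lambda x,y,z:np.round(1000*ray(q,290+(x+.5)/4-.5,150+(y+.5)/4-.5,z))
for n,a in(("hs +y top",(412,195,.038)),("hs +y top",(434,240,.038)),("hs -y top",(312,268,.038)),("hs -y bot",(318,292,.012)),("plate",(465,200,.012)),("plate",(352,303,.012)),("box base",(350,358,.001)),("box rim",(548,255,.05)),("box rim",(460,130,.05)),("lug",(525,190,.082)),("deck",(380,218,.162))): print(n,f(*a))
print(arm.sense()["finger_gap"])
```

```text
hs +y top [602. 152.  38.]
hs +y top [643. 146.  38.]
hs -y top [625.  55.  38.]
hs -y bot [632.  58.  12.]
plate [611. 198.  12.]
plate [651.  76.  12.]
box base [685.  56.   1.]
box rim [695. 207.  50.]
box rim [574. 210.  50.]
lug [656. 206.  82.]
deck [671.  67. 162.]
0.07500940511023957
```

All checks agree, so I hand in.

```bash
python3 -c "from cell import ticket; print(ticket.finish_job())"
```

```text
the job is handed in; nothing more can be done
None
```

The kit is made up and handed in at about 27 s of the 72 s limit; the system reports no verdict.

**What I did:**
- **Box:** I set it in its nest, lug away from the rocker. It turned out about 9 mm off the gripper across the lug, which I corrected before lowering.
- **Bottom plate:** I pulled it about 98 mm straight out of the magazine, laid it on the runners and let go; it went into the box.
- **Heat sink:** I sent the smaller grey one in the same way and left the blue one and the larger one alone.

**Last checks (camera):**
- **Box:** its centre measured about 7 mm from the nest centre, against the 20 mm allowed.
- **Parts:** the heat sink lies flat on the plate, about 27 mm to the rocker side of the box centre, and both are inside the box.
- **Tray:** its end is back at level height.
- **Robot:** the gripper is open, clear of everything and touching nothing.

**Not confirmed:**
- I took no picture while the tray was tipping, so the tipping itself is inferred from both parts being in the box.
- An image check of where the heat sink sat in the grip was inconclusive, so I placed it from the arm's own position.
- The other three plates were in place when last seen, right after the pull. In the final view the arm covered most of the magazine.
- I checked the bystanders by eye only.

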